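# Set the spring hold-down over the mould insert

## Task

Two spring-loaded hold-down arms stand on the bench, and one of them has a mould insert lying in its nest. Swing that arm by its knob against the spring until it lies across the insert with its pin over the pocket, hold it there and push the knob all the way down so that the pin catches in the pocket, then let go. Leave the insert lying in its nest and the other arm at rest.

Things in the scene. Friction and masses are not known exactly. Their poses are not given: they have to be found in the camera images.
- fixture_1: Fixture with the insert (an identical empty one stands on the bench too): fixed plate 190 x 190 x 12 mm, origin at its underside's centre, on the bench, z up. In its frame, mm: the arm's vertical hinge post is at x 55, y -50 (80 high, coil spring); the arm, a bar 24 wide, z 40 to 50, reaches 142 from it; at rest it points along +y and swings counter-clockwise seen from above, towards -x.
- pocket_1 (a point): Centre of the dark rectangular pocket in that fixture's curved steel rail, at the rail's top, 30 mm above the bench, 130 mm from the hinge axis (arm angle 1.25 rad). Pocket 48 mm long along the arc, 20 mm wide, 18 mm deep. The rail, 32 mm wide, runs under the pin all the way and blocks it; only in the pocket can the pin go down.
- knob_1_center (a point): Centre of the black upright knob, 28 mm diameter, 28 mm high, at that arm's free end, 130 mm from the hinge axis: 96 mm above the bench when up, 80 mm when pushed down. It sits on the 12 mm steel pin, moves with arm and pin and turns with the arm. The space round it is free; below it are only the pin and a 22 mm bush (top 59 mm above the bench).
- keeper_1 (a joint): Swing of that arm in rad, counter-clockwise seen from above: 0 at rest against its stop, 1.40 at its far stop. A torsion spring pulls it back to 0 (about 0.8 N at the knob at rest, 3.2 N at 1.25). The pin can enter the pocket between about 1.12 and 1.38; once down it leans on the pocket's near wall at about 1.11 when released.
- pin_1 (a joint): How far that knob and its pin are pushed down, in m: 0 up, 0.016 fully down. Stiff slide (about 3 N), stays where it is left. Over the rail it is blocked after 0.004.
- insert_center (a point): Centre of the mould insert: loose steel block 34 x 50 mm, 22 mm high with three ribs across its top, lying on the plate in a nest of 6 mm rails between hinge and pocket, 65 mm from the hinge. Its top is 34 mm above the bench, 6 mm under the swung arm. It stays where it is. A like one lies loose on the bench and is not meant.
- keeper_2 (a joint): Swing of the other arm, on the empty fixture (same build), in rad: 0 at rest. It must stay at rest.
There are look-alikes about, which are no part of the job. What is shaped like the part that bears insert_center but black or turquoise is not meant.

How it is judged (in metres and radians):
On the way, in this order (a step that is already met when the one before it is completed fails the run):
1. the arm of the fixture with the insert is swung over the pocket, pin still up (value of joint keeper_1 above 1.06 rad and value of joint pin_1 below 0.009 m), for 0.05 s.
2. its pin is pushed down into the pocket (value of joint keeper_1 above 1.06 rad and value of joint pin_1 above 0.011 m), for 0.1 s.
At the end, for the whole second after the job is handed in: The arm of the fixture with the insert is held by its own pin across the insert (swing over 1.06 rad, at rest), the pin is down at least 11 of its 16 mm, the insert lies flat (within 10 degrees) in its nest within 12 mm of where it lay, and the other arm is at rest (under 0.15 rad) (all of step 2 and velocity of joint keeper_1 between -0.1 and 0.1 rad/s and distance of insert_center from where it was at the start of the episode below 0.012 m and angle between insert_center's own z axis and vertical below 0.17 rad and value of joint keeper_2 below 0.15 rad); the robot touches nothing.
It fails at once if the other fixture's arm is swung by more than 0.3 rad (value of joint keeper_2 above 0.3 rad).
It fails at once if the insert is knocked out of its nest by more than 25 mm (distance of insert_center from where it was at the start of the episode above 0.025 m).
It also fails if it takes over 38 s, if anything falls off the work surface, if the arm or the gripper's body presses on something with over 40 N, if the wrist force passes 120 N, or if a joint passes its speed limit or range.

## Robot

A 7-joint arm with a two-finger parallel gripper is mounted at the origin on the work surface. World frame = base frame: x ahead of the robot, y to its left, z up, the work surface at z = 0. Lengths are in m, angles in degrees, forces in N, time in s.
With the tool pointing down it reaches from about 0.35 to 0.9 m from the base axis. Payload 19.9 kg.
Tool frame: the origin (TCP) lies on the centre line of the jaws, within the pads' length; the fingertips stand 22 mm ahead of it and the grasp point (between the pads) lies 3 mm ahead of it; z points along the fingers, y is the line along which they close (so a half turn about z gives the same grasp; the last joint's range is limited). The gripper opens to 94 mm and grips with 3 to 60 N. Pads are 16 mm wide; open, the fingers measure 119 mm over their backs; the gripper's body (75 mm by 177 mm) begins 78 mm behind the grasp point.
Start: joints at [-75.258, 23.915, -0.59, 92.452, 0.269, 63.638, -3.037], TCP at [0.184, 0.597, 0.227] pointing down, gripper open.
Joint ranges: [-161.28, 161.28], [-22.2, 115.67], [-73.04, 71.86], [3.21, 147.25], [-68.34, 248.33], [10.77, 114.83], [-161.83, 161.83]. Speed limits (degrees/s): [108.29, 108.29, 136.94, 136.94, 172.46, 172.46, 172.46].

## Interface

Orientations are given as [roll, pitch, yaw] about the fixed x, y, z axes, in that order (R = Rz(yaw) Ry(pitch) Rx(roll)).
In Python, from cell import * gives the robot as it stands.
- The arm moves only by the tool carry_out, never from a script. Its argument "deltas" is a list of rows, each a list of 7 numbers: the opening, from -1 (shut) to 1 (fully open), then the shift along the tool's x, y, z each as a share of 0.6 m, from -1 to 1, then the turn, a rotation vector about the tool's x, y, z each as a share of pi rad, from -1 to 1. In form: [[grip, tx, ty, tz, ax, ay, az], ...]. A call has 1 to 20 rows; each row is the pose to reach, as a shift and turn from the pose commanded when the call began, along the tool's axes at that moment, turning the shorter way round; what a row does not reach only later rows make up. A row lasts 1/10 s, in which the tool goes at most 50 mm and 8.59 degrees, less where a joint would pass 70% of its speed; a pose out of reach is approached as far as the arm can. A call with a number of a shift or a turn outside -1 to 1 is refused whole. A call with a gripper value outside its range is refused whole. The fingers move at their own pace and stop on an object; "squeeze" is the grip in N (left out, the last holds). Time passes only in rows, so rows that repeat a pose let the fingers close. It gives the time, the measured TCP pose, the force, the opening and the grip force at its end, in the units of the state.
- get_obs(): the state, without advancing time (a new reading comes with each control period).
- get_image(name): name is "side" or "top" or "wrist"; returns the picture (480x640x3 uint8, blue, green, red); there is no depth.
- calibration(name): a dict with "intrinsics" (3x3 intrinsics, pixels), "rvec" (rotation vector, rad) and "tvec" (3), from world to camera coordinates, as OpenCV has them; the wrist camera has in their place "tool_from_camera" (4x4, takes a point from camera to tool coordinates, whose origin is the TCP and whose axes are the flange's). Camera axes: x right, y down, z forward; pixel columns grow to the right and rows downward; lengths in m; the calibration is good to about 2 mm. A picture is of the moment at which its call begins: read the wrist's pose just before it. calibration takes no time and is no camera call.
- close_job(): hands the job in; it is judged then, once.
The state is a dict: "time": time; "joint_positions": joint angles; "dq": joint speeds; "joint_efforts": joint torques, N m; "tcp_pos": TCP position; "eef_rot": TCP orientation; "ft_force": force on the tool from outside, world axes, zero at the start; "ft_torque": the same for the moment, N m; "gripper_width": opening from 0.0 (shut) to 1.0 (fully open); "finger_force": force on a finger pad.
Only numpy, scipy, OpenCV 4.12 (cv2) and the standard library are available. Lean on these libraries where they do the work, as an engineer would, in place of code of your own. Each camera call takes 0.05 s, during which the arm holds its last target. There are 200 camera calls.

## Working session

There is one attempt and no reset: what is moved stays moved. The work goes in short steps, Python scripts to look and compute and a tool call to move; the robot and the scene stay as the last step left them, time stands still between calls to the robot, and variables do not carry over. Pictures are saved under pics/ and viewed, at most 10 in all, crops included, and the job is handed in when it is done.

Besides the shell and the picture viewer there is one more tool, called as name(argument=value, ...), one argument or row to a line, values as JSON. carry_out: Moves the arm, as the interface text tells. Its arguments: {"type":"object","properties":{"deltas":{"type":"array","items":{"type":"array","items":{"type":"number"}}},"squeeze":{"type":"number"}},"required":["deltas"]}

```bash
mkdir -p pics
python3 - <<'E'
from cell import *
import cv2
o=get_obs();print(o['tcp_pos'],o['eef_rot'],o['time'],o['gripper_width'])
for n in("top","side"):
    cv2.imwrite(f"pics/{n}0.png",get_image(n))
    print(n,calibration(n))
E
```

```text
[0.18385506 0.59694874 0.22681642] [-1.79926684e+02  4.58510296e-03  1.62884852e+02] 0.0 1.0027508482358543
top {'intrinsics': array([[502.7961348 ,   0.        , 319.22730303],
       [  0.        , 502.7961348 , 234.56036254],
       [  0.        ,   0.        ,   1.        ]]), 'rvec': array([ 2.20304952, -2.1423732 ,  0.0552138 ]), 'tvec': array([0.02719811, 0.44959074, 0.89018954])}
side {'intrinsics': array([[463.25476541,   0.        , 321.45769881],
       [  0.        , 463.25476541, 236.85913037],
       [  0.        ,   0.        ,   1.        ]]), 'rvec': array([ 2.20584223, -0.72080698,  0.30584394]), 'tvec': array([-0.36222677,  0.26760623,  0.58783469])}
```

View pics/top0.png

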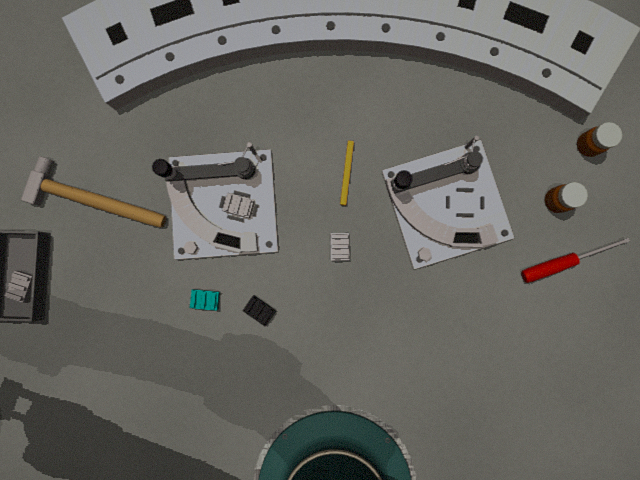

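View pics/side0.png

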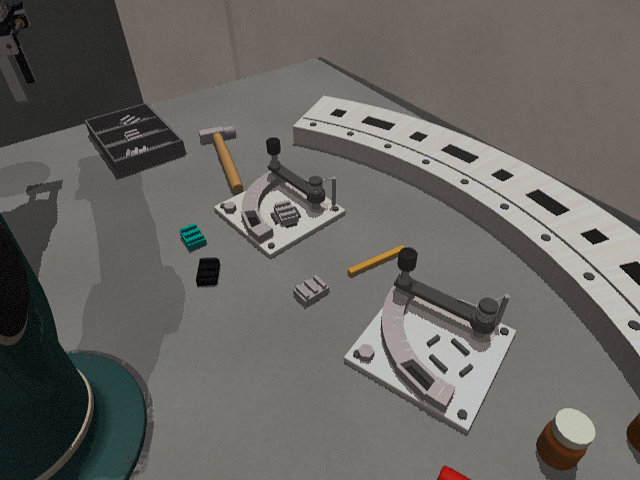

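The left fixture (plate corners in the top view about (166,157), (271,150), (278,252), (174,260)) holds the insert at (238,206). Its knob is at (162,167), hinge post at (246,168) and pocket at (228,240). The right fixture is empty. Next I fit the pose from both views.

```bash
cat > h.py <<'E'
from cell import *
import cv2, numpy as np
from scipy.spatial.transform import Rotation as Rr
def proj(n,P):
    c=calibration(n); return cv2.projectPoints(np.array(P,float),c["rvec"],c["tvec"],c["intrinsics"],None)[0][:,0]
def world(p,x):
    p=np.array(p,float);c,s=np.cos(p[2]),np.sin(p[2]);x=np.atleast_2d(np.array(x,float))
    return np.c_[p[0]+c*x[:,0]-s*x[:,1],p[1]+s*x[:,0]+c*x[:,1],x[:,2]]
E
python3 - <<'E'
from h import *
from scipy.optimize import least_squares
a=1.25; H=np.array([.055,-.05])
kn=[.055,.08]; pk=H+.13*np.array([-np.sin(a),np.cos(a)])
F=dict(tl=[.095,.095,.012],tr=[.095,-.095,.012],br=[-.095,-.095,.012],bl=[-.095,.095,.012],
 knob=[*kn,.110],knobc=[*kn,.096],post=[*H,.08],pocket=[*pk,.030])
obs=[("top",dict(tl=(166,157),tr=(271,150),br=(278,252),bl=(174,260),knob=(162,167),post=(246,167),pocket=(228,240))),
("side",dict(bl=(215,209),br=(273,254),tr=(345,211),knobc=(273,146),post=(316,182),pocket=(252,217)))]
def res(p,sel=obs):
    return np.concatenate([(proj(n,world(p,[F[k] for k in d]))-np.array(list(d.values()))).ravel() for n,d in sel])
for sel in (obs[:1],obs[1:],obs):
    r=least_squares(res,[.55,.2,0.05],args=(sel,),loss='soft_l1'); print(r.x)
    print(np.round(r.fun.reshape(-1,2),1).tolist())
p=r.x; print("hinge",world(p,[*H,0]),"knob",world(p,[*kn,.096]),"yaw",np.degrees(p[2]))
E
```

```text
[0.49939094 0.21708737 0.09715147]
[[3.3, 0.2], [0.7, -0.3], [0.2, 0.7], [0.1, -0.1], [-1.5, -0.1], [-3.8, -1.9], [0.2, 0.8]]
[0.50070431 0.21702008 0.11605288]
[[-1.9, -1.7], [-1.8, 1.1], [1.8, -1.4], [0.1, 0.7], [-0.0, -2.2], [1.6, 1.5]]
[0.49968299 0.21713766 0.09989693]
[[3.1, 0.2], [0.6, -0.6], [0.3, 0.4], [0.2, -0.1], [-1.6, -0.1], [-3.9, -2.2], [0.2, 0.6], [-2.1, -2.3], [-3.5, 1.3], [1.3, -0.6], [0.4, 0.7], [-0.5, -1.7], [0.7, 1.4]]
hinge [[0.55939532 0.17287213 0.        ]] knob [[0.54643031 0.30222401 0.096     ]] yaw 5.723672360954178
```

```bash
cat >> h.py <<'E'
def row(o,pos,yaw,roll=180,pitch=0):
    "shift and turn shares from the present pose to pos / yaw"
    R=Rr.from_euler('xyz',o['eef_rot'],degrees=True); T=Rr.from_euler('xyz',[roll,pitch,yaw],degrees=True)
    return np.round(np.r_[R.inv().apply(np.array(pos)-o['tcp_pos'])/.6,(R.inv()*T).as_rotvec()/np.pi],4).tolist()
E
python3 - <<'E'
from h import *
print(row(get_obs(),[.546,.302,.21],95.7)); print(calibration("wrist"))
E
```

```text
[-0.7215, -0.2922, 0.0286, -0.0003, 0.0002, 0.3732]
{'intrinsics': array([[365.75664575,   0.        , 320.52916787],
       [  0.        , 365.75664575, 237.84307473],
       [  0.        ,   0.        ,   1.        ]]), 'tool_from_camera': array([[ 1.00808844e-04, -9.59136693e-01, -2.82943093e-01,
         8.38417477e-02],
       [ 9.99999989e-01,  1.26769891e-04, -7.34451964e-05,
        -3.03255800e-04],
       [ 1.06312648e-04, -2.82943083e-01,  9.59136695e-01,
        -1.57414232e-01],
       [ 0.00000000e+00,  0.00000000e+00,  0.00000000e+00,
         1.00000000e+00]])}
```

carry_out(
  deltas=[
    [1,-0.7215,-0.2922,0.0286,-0.0003,0.0002,0.3732],
    [1,-0.7215,-0.2922,0.0286,-0.0003,0.0002,0.3732],
    [1,-0.7215,-0.2922,0.0286,-0.0003,0.0002,0.3732],
    [1,-0.7215,-0.2922,0.0286,-0.0003,0.0002,0.3732],
    [1,-0.7215,-0.2922,0.0286,-0.0003,0.0002,0.3732],
    [1,-0.7215,-0.2922,0.0286,-0.0003,0.0002,0.3732],
    [1,-0.7215,-0.2922,0.0286,-0.0003,0.0002,0.3732],
    [1,-0.7215,-0.2922,0.0286,-0.0003,0.0002,0.3732],
    [1,-0.7215,-0.2922,0.0286,-0.0003,0.0002,0.3732],
    [1,-0.7215,-0.2922,0.0286,-0.0003,0.0002,0.3732],
    [1,-0.7215,-0.2922,0.0286,-0.0003,0.0002,0.3732],
    [1,-0.7215,-0.2922,0.0286,-0.0003,0.0002,0.3732],
    [1,-0.7215,-0.2922,0.0286,-0.0003,0.0002,0.3732],
    [1,-0.7215,-0.2922,0.0286,-0.0003,0.0002,0.3732],
    [1,-0.7215,-0.2922,0.0286,-0.0003,0.0002,0.3732],
    [1,-0.7215,-0.2922,0.0286,-0.0003,0.0002,0.3732],
  ],
)

```text
time: 1.7
tcp_pos: [0.5457, 0.3028, 0.2104]
eef_rot: [180.0, -0.1, 95.8]
ft_force: [-0.2, 0.4, 0.3]
gripper_width: 1.0
finger_force: 0.0
```

Run:
```python
from h import *
o=get_obs();print(o['time'],o['tcp_pos'],o['eef_rot'],o['joint_positions'],o['ft_force'])
im=get_image("wrist")
R=Rr.from_euler('xyz',o['eef_rot'],degrees=True).as_matrix();C=calibration("wrist");M=C["tool_from_camera"];K=C["intrinsics"]
def pw(P):
    c=M[:3,:3].T@(R.T@(np.array(P)-o['tcp_pos'])-M[:3,3]);u=K@c;return u[:2]/u[2]
p=[.49968,.21714,.0999]
for x in ([.055,.08,.110],[.055,-.05,.08],[.095,.095,.012],[-.095,.095,.012],[-.095,-.095,.012]):
    u=pw(world(p,x)[0]);print(x,u);
    cv2.drawMarker(im,tuple(int(v) for v in u),(0,0,255),0,12,1)
cv2.imwrite("pics/w1.png",im)
```

```text
1.7 [0.54573765 0.30278748 0.21040722] [ 1.79973132e+02 -6.16373318e-02  9.57522727e+01] [-47.3442576   25.75322276  20.8386888   94.22432575 -10.15055678
  61.83579675 -17.84601418] [-0.2145406   0.36640048  0.29548542]
[0.055, 0.08, 0.11] [322.82559716 247.60550439]
[0.055, -0.05, 0.08] [322.29955974 372.0613908 ]
[0.095, 0.095, 0.012] [362.83299506 202.55568115]
[-0.095, 0.095, 0.012] [170.1987889  202.43675213]
[-0.095, -0.095, 0.012] [189.56162704 367.89098818]
```

View pics/w1.png

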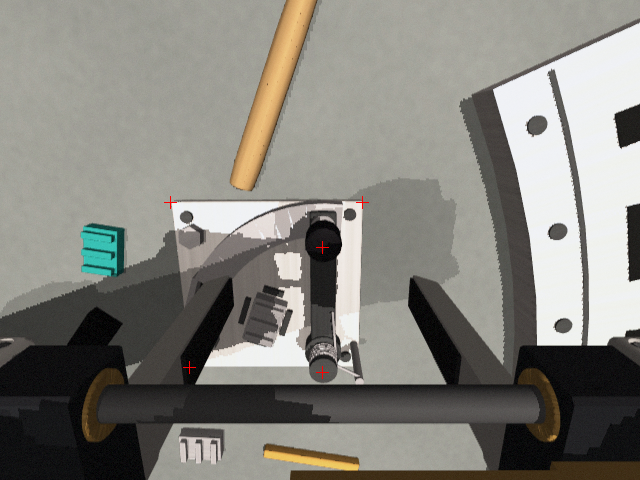

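The wrist view shows the knob top at about (323,241), against a predicted (323,247). That is about 3 mm further out along the arm, and the sideways position agrees. I descend with that correction and grip.

carry_out(
  deltas=[
    [1,0.005,0.0005,0.18,0,0,0],
    [1,0.005,0.0005,0.18,0,0,0],
    [1,0.005,0.0005,0.18,0,0,0],
    [1,0.005,0.0005,0.18,0,0,0],
    [1,0.005,0.0005,0.18,0,0,0],
    [-0.5,0.005,0.0005,0.18,0,0,0],
    [-0.5,0.005,0.0005,0.18,0,0,0],
    [-0.5,0.005,0.0005,0.18,0,0,0],
    [-0.5,0.005,0.0005,0.18,0,0,0],
    [-0.5,0.005,0.0005,0.18,0,0,0],
    [-0.5,0.005,0.0005,0.18,0,0,0],
    [-0.5,0.005,0.0005,0.18,0,0,0],
  ],
  squeeze=20,
)

```text
time: 2.95
tcp_pos: [0.5461, 0.3054, 0.1023]
eef_rot: [180.0, -0.1, 95.7]
ft_force: [0.6, -0.5, 0.6]
gripper_width: 0.442
finger_force: 0.0
```

carry_out(
  deltas=[
    [-0.8,0,0,0,0,0,0],
    [-0.8,0,0,0,0,0,0],
    [-0.8,0,0,0,0,0,0],
    [-0.8,0,0,0,0,0,0],
    [-0.8,0,0,0,0,0,0],
  ],
  squeeze=20,
)

```text
time: 3.45
tcp_pos: [0.5462, 0.3054, 0.1023]
eef_rot: [180.0, -0.1, 95.7]
ft_force: [0.9, 0.7, -0.3]
gripper_width: 0.295
finger_force: 20.0
```

Run:
```python
from h import *
o=get_obs();print(o['tcp_pos'],o['eef_rot'],o['ft_force'],o['finger_force'])
p=np.array([.49968,.21714,.0999])
H=world(p,[.055,-.05,0])[0]; K=o['tcp_pos'].copy()
r=np.hypot(*(K-H)[:2]); print("r",r,np.degrees(np.arctan2(*(K-H)[1::-1])))
# hinge guess kept on the arm direction, 0.130 from the gripped knob
H2=K[:2]+(H-K)[:2]/r*.130; print(H,H2)
a0=np.arctan2(*(K[:2]-H2)[::-1])
for d in np.arange(5,76,5).tolist()+[71.6]:
    a=a0+np.radians(d); P=[*(H2+.13*np.array([np.cos(a),np.sin(a)])),K[2]]
    print(d,[-.8]+row(o,P,o['eef_rot'][2]+d,o['eef_rot'][0],o['eef_rot'][1]))
```

```text
[0.54617409 0.30543776 0.10229967] [ 1.79970447e+02 -5.20735981e-02  9.57046392e+01] [ 0.851651    0.69737764 -0.2780802 ] 19.99994605779648
r 0.13322050011360254 95.69436359427291
[0.55939247 0.17287466 0.        ] [0.55907293 0.17607927]
5 [-0.8, -0.0008, -0.0189, -0.0, 0.0, 0.0, -0.0278]
10 [-0.8, -0.0033, -0.0376, -0.0, 0.0001, 0.0, -0.0556]
15 [-0.8, -0.0074, -0.0561, -0.0, 0.0001, 0.0, -0.0833]
20 [-0.8, -0.0131, -0.0741, -0.0001, 0.0001, 0.0001, -0.1111]
25 [-0.8, -0.0203, -0.0916, -0.0001, 0.0001, 0.0001, -0.1389]
30 [-0.8, -0.029, -0.1083, -0.0001, 0.0002, 0.0001, -0.1667]
35 [-0.8, -0.0392, -0.1243, -0.0001, 0.0002, 0.0001, -0.1944]
40 [-0.8, -0.0507, -0.1393, -0.0001, 0.0002, 0.0001, -0.2222]
45 [-0.8, -0.0634, -0.1532, -0.0001, 0.0002, 0.0001, -0.25]
50 [-0.8, -0.0774, -0.166, -0.0002, 0.0003, 0.0001, -0.2778]
55 [-0.8, -0.0924, -0.1775, -0.0002, 0.0003, 0.0002, -0.3056]
60 [-0.8, -0.1083, -0.1877, -0.0002, 0.0003, 0.0002, -0.3333]
65 [-0.8, -0.1251, -0.1964, -0.0002, 0.0003, 0.0002, -0.3611]
70 [-0.8, -0.1425, -0.2036, -0.0002, 0.0004, 0.0002, -0.3889]
75 [-0.8, -0.1606, -0.2093, -0.0003, 0.0004, 0.0002, -0.4167]
71.6 [-0.8, -0.1482, -0.2056, -0.0002, 0.0004, 0.0002, -0.3978]
```

carry_out(
  deltas=[
    [-0.8,-0.0008,-0.0189,0,0,0,-0.0278],
    [-0.8,-0.0033,-0.0376,0,0,0,-0.0556],
    [-0.8,-0.0074,-0.0561,0,0,0,-0.0833],
    [-0.8,-0.0131,-0.0741,0,0,0,-0.1111],
    [-0.8,-0.0203,-0.0916,0,0,0,-0.1389],
    [-0.8,-0.029,-0.1083,0,0,0,-0.1667],
    [-0.8,-0.0392,-0.1243,0,0,0,-0.1944],
    [-0.8,-0.0507,-0.1393,0,0,0,-0.2222],
    [-0.8,-0.0507,-0.1393,0,0,0,-0.2222],
    [-0.8,-0.0507,-0.1393,0,0,0,-0.2222],
  ],
  squeeze=20,
)

```text
time: 4.45
tcp_pos: [0.4665, 0.2666, 0.1023]
eef_rot: [179.9, -0.0, 135.5]
ft_force: [4.2, -2.4, -4.0]
gripper_width: 0.293
finger_force: 20.0
```

Run:
```python
from h import *
o=get_obs();print(o['tcp_pos'],o['eef_rot'],o['ft_force'],o['finger_force'],o['gripper_width'])
H2=np.array([.55907,.17608]);K=o['tcp_pos'];v=K[:2]-H2;print(np.hypot(*v),np.degrees(np.arctan2(v[1],v[0])))
a0=np.radians(95.694+40); P0=H2+.13*np.array([np.cos(a0),np.sin(a0)])
oc=dict(o); oc['tcp_pos']=np.array([*P0,.1023]); oc['eef_rot']=[180,0,135.7]
for d in (5,10,15,20,25,30,31.6):
    a=a0+np.radians(d); print(d,row(oc,[*(H2+.13*np.array([np.cos(a),np.sin(a)])),.1023],135.7+d))
f=o['ft_force'];e=v/np.hypot(*v);print("radial",f[:2]@e,"tang",f[:2]@[-e[1],e[0]])
```

```text
[0.46645689 0.26658279 0.10227057] [ 1.79939899e+02 -5.63856280e-03  1.35522450e+02] [ 4.18265276 -2.40940924 -4.04038784] 19.999413192272186 0.292761203812543
0.12949109356824196 135.66027877216385
5 [-0.0008, -0.0189, -0.0, 0.0, 0.0, -0.0278]
10 [-0.0033, -0.0376, -0.0, 0.0, 0.0, -0.0556]
15 [-0.0074, -0.0561, -0.0, 0.0, 0.0, -0.0833]
20 [-0.0131, -0.0741, -0.0, 0.0, 0.0, -0.1111]
25 [-0.0203, -0.0916, -0.0, 0.0, 0.0, -0.1389]
30 [-0.029, -0.1083, -0.0, 0.0, 0.0, -0.1667]
31.6 [-0.0321, -0.1135, -0.0, -0.0, 0.0, -0.1756]
radial -4.675431587935782 tang -1.2000735440492156
```

carry_out(
  deltas=[
    [-0.8,-0.0008,-0.0189,0,0,0,-0.0278],
    [-0.8,-0.0033,-0.0376,0,0,0,-0.0556],
    [-0.8,-0.0074,-0.0561,0,0,0,-0.0833],
    [-0.8,-0.0131,-0.0741,0,0,0,-0.1111],
    [-0.8,-0.0203,-0.0916,0,0,0,-0.1389],
    [-0.8,-0.029,-0.1083,0,0,0,-0.1667],
    [-0.8,-0.0321,-0.1135,0,0,0,-0.1756],
    [-0.8,-0.0321,-0.1135,0,0,0,-0.1756],
    [-0.8,-0.0321,-0.1135,0,0,0,-0.1756],
    [-0.8,-0.0321,-0.1135,0,0,0,-0.1756],
  ],
  squeeze=20,
)

```text
time: 5.45
tcp_pos: [0.4326, 0.2052, 0.1022]
eef_rot: [179.9, 0.0, 167.2]
ft_force: [3.7, -0.6, -1.5]
gripper_width: 0.292
finger_force: 20.0
```

Run:
```python
from h import *
o=get_obs();H2=np.array([.55907,.17608]);K=o['tcp_pos'];v=K[:2]-H2;print(K,np.hypot(*v),np.degrees(np.arctan2(v[1],v[0]))-95.694)
f=o['ft_force'];e=v/np.hypot(*v);print(f,"radial",f[:2]@e,"tang",f[:2]@[-e[1],e[0]])
t=get_image("top");s=get_image("side")
a=cv2.resize(t[140:270,150:300],None,fx=2.6,fy=3,interpolation=2);b=cv2.resize(s[130:260,200:350],None,fx=2.6,fy=3,interpolation=2)
cv2.imwrite("pics/c2.png",np.hstack([a,b]))
```

```text
[0.43260887 0.20522484 0.10224674] 0.12977611519549023 71.32794463729805
[ 3.70492334 -0.57140173 -1.51263218] radial -3.738609504222658 tang -0.2752377811553053
```

View pics/c2.png

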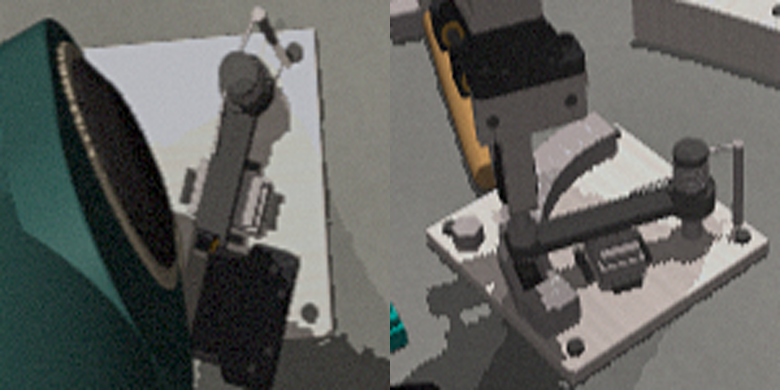

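The view shows the arm lying across the insert, with the knob in the fingers over the pocket. I push down now.

carry_out(
  deltas=[
    [-0.8,0,0,0.005,0,0,0],
    [-0.8,0,0,0.01,0,0,0],
    [-0.8,0,0,0.015,0,0,0],
    [-0.8,0,0,0.02,0,0,0],
    [-0.8,0,0,0.025,0,0,0],
    [-0.8,0,0,0.028,0,0,0],
    [-0.8,0,0,0.028,0,0,0],
    [-0.8,0,0,0.028,0,0,0],
    [-0.8,0,0,0.028,0,0,0],
  ],
  squeeze=30,
)

```text
time: 6.45
tcp_pos: [0.4327, 0.2054, 0.0858]
eef_rot: [179.9, 0.1, 167.3]
ft_force: [2.2, 2.4, 10.8]
gripper_width: 0.292
finger_force: 30.0
```

carry_out(
  deltas=[
    [0.6,0,0,0,0,0,0],
    [0.6,0,0,0,0,0,0],
    [0.6,0,0,0,0,0,0],
    [0.6,0,0,0,0,0,0],
    [0.6,0,0,0,0,0,0],
    [0.6,0,0,0,0,0,0],
    [0.6,0,0,0,0,0,0],
    [0.6,0,0,0,0,0,0],
  ],
)

```text
time: 7.25
tcp_pos: [0.432, 0.2046, 0.0853]
eef_rot: [180.0, -0.0, 167.3]
ft_force: [-0.4, -0.7, 0.3]
gripper_width: 0.802
finger_force: 0.0
```

Run:
```python
from h import *
o=get_obs();print(o['ft_force'],o['gripper_width'],o['finger_force'])
w=get_image("wrist");s=get_image("side")
a=cv2.resize(w,(400,300));b=cv2.resize(s[130:260,200:350],(400,300),interpolation=2)
cv2.imwrite("pics/c3.png",np.hstack([a,b]))
```

```text
[-0.43611922 -0.74636818  0.33743443] 0.8022176452421426 0.0
```

View pics/c3.png

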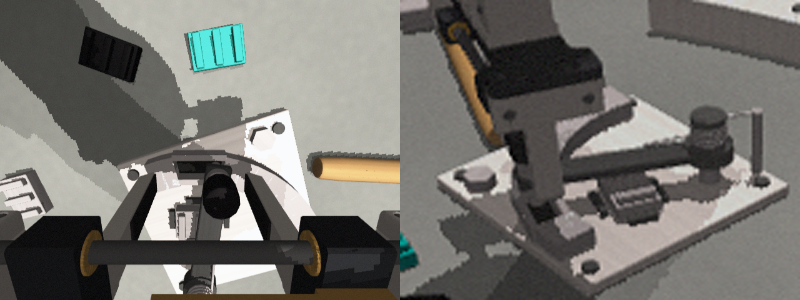

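The knob has shifted slightly towards one finger, without touching it (0 N), so the pin is leaning on the near wall of the pocket. I open fully and lift off.

carry_out(
  deltas=[
    [1,0,0,0,0,0,0],
    [1,0,0,0,0,0,0],
    [1,0,0,0,0,0,0],
    [1,0,0,-0.04,0,0,0],
    [1,0,0,-0.08,0,0,0],
    [1,0,0,-0.14,0,0,0],
    [1,0,0,-0.2,0,0,0],
    [1,-0.06,0,-0.3,0,0,0],
    [1,0.15,0,-0.35,0,0,0],
    [1,0.3,0,-0.35,0,0,0],
    [1,0.3,0,-0.35,0,0,0],
    [1,0.3,0,-0.35,0,0,0],
    [1,0.3,0,-0.35,0,0,0],
    [1,0.3,0,-0.35,0,0,0],
  ],
)

```text
time: 8.75
tcp_pos: [0.2556, 0.2445, 0.296]
eef_rot: [179.9, 0.1, 167.4]
ft_force: [0.3, -0.4, -1.1]
gripper_width: 0.999
finger_force: 0.0
```

Run:
```python
from h import *
o=get_obs();print(o['tcp_pos'],o['ft_force'],o['gripper_width'])
t=get_image("top");s=get_image("side")
a=cv2.resize(t[140:270,150:300],(400,400),interpolation=2);b=cv2.resize(s[130:260,200:350],(400,400),interpolation=2)
cv2.imwrite("pics/c4.png",np.hstack([a,b]))
p=[.49968,.21714,.0999]
for al in(1.11,1.25):
  for z in(.094,.110):
    P=world(p,[.055-.13*np.sin(al),-.05+.13*np.cos(al),z]);print(al,z,"side crop px",(proj("side",P)[0]-[200,130])*[400/150,400/130]+[400,0])
```

```text
[0.25561666 0.24445367 0.29597518] [ 0.30888089 -0.43651977 -1.13909357] 0.99943812426479
1.11 0.094 side crop px [524.07772051 170.65604849]
1.11 0.11 side crop px [521.23615007 148.31064276]
1.25 0.094 side crop px [529.86673849 187.71670858]
1.25 0.11 side crop px [527.05591358 165.24390634]
```

View pics/c4.png

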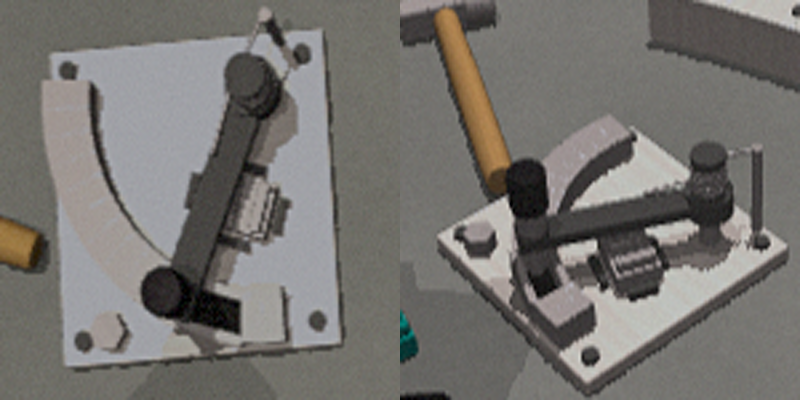

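The arm lies across the insert at the pocket's near end. The knob top at (526,168) in the side crop matches the value predicted for 1.11 rad with the pin down, (524,171), so I hand in.

```bash
python3 -c "
from cell import *
print(close_job())"
```

```text
the job is handed in; nothing more can be done
None
```

The job is handed in; no verdict was returned. In the last pictures the arm lies across the insert, held by its pin in the pocket at about 1.11 rad. The insert is in its nest, the other arm was not touched, and the gripper is clear of everything.

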